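# Set the flip tags of the bin rail to match the stock

## Task

Each of the five bins on the carrier has a hinged flip tag in front of it, green on one face and red on the other. With a fingertip, gently push tags over on their hinges until the tags of the full bins lie green face up and the tags of all the other bins lie red face up. The tags are only pushed, never pinched, and the bins and the other things on the bench stay where they are.

Things in the scene. Friction and masses are not known exactly. Their poses are not given: they have to be found in the camera images.
- carrier: the bin carrier: a flat steel deck with, along its front, an aluminium status rail 80 mm deep (x), 620 mm long (y) and 75 mm high. Fixed. Origin: on the bench under the middle of the rail; x points across the rail to the bins, y along it to the robot's left, z up. Five tags along the rail at y = -240, -120, 0, 120, 240 mm, each straight in front of one bin
- tag_a (a joint): lean of one flip tag from upright, rad: about +0.87 when it rests over to the carrier's +y side (robot's left) with its GREEN face up, 0 when upright, about -0.87 when it rests over to the -y side with its RED face up. It turns freely (weighs about 30 g): once pushed past upright it falls over to the other side by itself
- tag_a_pin (a point): middle of tag a's hinge pin, which runs along the carrier's x axis, 91 mm above the bench and 12 mm above the top of its white base plate (76 mm in x, 104 mm in y, 4 mm thick) on the rail. All five tags are alike: a plastic plate 56 mm wide along the pin, 4 mm thick, reaching 43 mm from the pin to its free edge. The tags may stand in any order along the rail
- tag_b (a joint): as tag_a, for tag b
- tag_b_pin (a point): middle of tag b's hinge pin. At rest every tag slopes up from its pin at 40 degrees, so its free edge lies 33 mm to the side of the pin and 28 mm above it, with open space for a finger beyond and beneath that edge. Free edges of two neighbours that lean towards each other are about 54 mm apart
- tag_c (a joint): as tag_a, for tag c
- tag_c_pin (a point): middle of tag c's hinge pin. Under each tag stand four small rubber buffers on which it rests: 8 mm round, tops 97 mm above the bench, 15 mm either side of the pin line and 20 mm either side of its middle along x. The steel hinge lugs at the pin's ends reach 94 mm above the bench
- tag_d (a joint): as tag_a, for tag d
- tag_d_pin (a point): middle of tag d's hinge pin, as for tag a. A tag goes over when its free edge is raised as it is pushed towards the pin (a finger slanting in under the edge, or rising with it); a dead level push of an upright finger against the edge tends to jam
- tag_e (a joint): as tag_a, for tag e
- tag_e_pin (a point): middle of tag e's hinge pin, as for tag a
- bin_1: yellow bin FULL of black rubber bushes, heaped to the rim; loose, 140 mm (x) by 98 mm (y) by 65 mm high, origin at the centre of its underside, on the 4 mm deck about 122 mm behind (carrier +x) the pin of its tag. The bins may stand in any order
- bin_2: blue bin FULL of black rubber bushes, heaped to the rim; loose, 140 mm (x) by 98 mm (y) by 65 mm high, origin at the centre of its underside, on the 4 mm deck about 122 mm behind (carrier +x) the pin of its tag. The bins may stand in any order
- bin_3: yellow bin FULL of black rubber bushes, heaped to the rim; loose, 140 mm (x) by 98 mm (y) by 65 mm high, origin at the centre of its underside, on the 4 mm deck about 122 mm behind (carrier +x) the pin of its tag. The bins may stand in any order
- bin_4: blue bin with only a few bushes on its floor: NOT full; loose, 140 mm (x) by 98 mm (y) by 65 mm high, origin at the centre of its underside, on the 4 mm deck about 122 mm behind (carrier +x) the pin of its tag. The bins may stand in any order
- bin_5: yellow bin, EMPTY: not full; loose, 140 mm (x) by 98 mm (y) by 65 mm high, origin at the centre of its underside, on the 4 mm deck about 122 mm behind (carrier +x) the pin of its tag. The bins may stand in any order
- brush: loose cleaning brush, 170 mm long, lying on the bench just in front of the rail; origin at the middle of its underside
- pick: loose trimming pick with a handle, 160 mm long, lying on the bench just in front of the rail; origin at the middle of its underside
- loose_bush: one loose black rubber bush, 28 mm across, 14 mm tall, on the bench in front of the rail; origin at the centre of its underside
- jar_mid (a point): centre of a loose amber jar with a white cap, 64 mm across, 75 mm tall, standing right of the carrier
- ring_gauge: loose steel ring gauge, 60 mm across, 22 mm tall, on the bench left of the carrier; origin at the centre of its underside

How it is judged:
By the outcome, as a careful person would: the job done as asked, in the order asked, and still so for the second after the job is handed in, with the robot touching nothing.
It also fails if it takes over 64 s, if anything falls off the work surface, if the arm or the gripper's body presses on something with over 40 N, if the wrist force passes 120 N, or if a joint passes its speed limit or range.

## Robot

A 6-joint arm with a two-finger parallel gripper is mounted at the origin on the work surface. World frame = base frame: x ahead of the robot, y to its left, z up, the work surface at z = 0. Lengths are in m, angles in rad, forces in N, time in s.
With the tool pointing down it reaches from about 0.325 to 0.9 m from the base axis. Payload 6.1 kg.
Tool frame: the origin (TCP) lies midway between the tips of the shut fingers; the grasp point (between the pads) lies 19 mm behind it; z points along the fingers, y is the line along which they close (so a half turn about z gives the same grasp; the last joint's range is limited). The gripper opens to 85 mm and grips with 20 to 120 N. Pads are 22 mm wide; open, the fingers measure 114 mm over their backs; the gripper's body (76 mm by 85 mm) begins 54 mm behind the grasp point. The pads swing forward as they close: fully open they stand 13 mm farther back than shut.
Start: joints at [0.982, 0.22, 1.526, -0, 1.395, -0.126], TCP at [0.279, 0.559, 0.231] pointing down, gripper open.
Joint ranges: [-2.98, 2.98], [-0.91, 2.08], [0.09, 2.57], [-1.24, 4.39], [0.2, 2.65], [-2.68, 2.68]. Speed limits (rad/s): [2.57, 2.57, 3.01, 3.14, 3.14, 3.14].

## Interface

Orientations are given as a rotation vector (axis times angle).
In Python, from plant import bot gives the robot as it stands. The module is installed in compiled form; this text tells all that it offers.
- The arm moves only by the tool play_rows, never from a script. Its argument "rows" is a list of rows, each a list of 7 numbers: the turn, a rotation vector about the world's x, y, z scaled (see below), then the shift along the world's x, y, z scaled (see below), then the finger opening in mm, from 0 to 85.4. A call has 1 to 12 rows; each row shifts and turns the commanded pose from where the row before left it; what a row does not reach is not made up. The controller multiplies each number of a shift by 0.12 m and each number of a turn by 30 degrees. A row lasts 1/8 s, in which the tool goes at most 62.5 mm and 10.7 degrees, less where a joint would pass 70% of its speed; a pose out of reach is approached as far as the arm can. A call with a number of a shift or a turn outside -1 to 1 is refused whole. A call with a gripper value outside its range is refused whole. The fingers move at their own pace and stop on an object; "squeeze" is the grip in N (left out, the last holds). Time passes only in rows, so rows that do not move let the fingers close. It gives the time, the measured TCP pose, the force, the opening and the grip force at its end, in the units of the state.
- bot.get_obs(): the state, without advancing time (a new reading comes with each control period).
- bot.read_camera(name): name is "side" or "top"; returns (picture, depth): 400x640x3 uint8, red, green, blue; 400x640 float32, m along the optical axis (not along the pixel's ray), 0 where there is no reading.
- bot.camera_info(name): a dict with "K" (3x3 intrinsics, pixels), "extrinsics" (4x4, takes a point from world to camera coordinates). Camera axes: x right, y down, z forward; pixel columns grow to the right and rows downward; lengths in m; the calibration is good to about 2 mm. A picture is of the moment at which its call begins. camera_info takes no time and is no camera call.
- bot.finish_job(): hands the job in; it is judged then, once.
The state is a dict: "clock": time; "qpos": joint angles; "joint_vel": joint speeds; "tau": joint torques, N m; "eef_pos": TCP position; "eef_rot": TCP orientation; "contact_force": force on the tool from outside, world axes, zero at the start; "ft_torque": the same for the moment, N m; "finger_gap": opening from 0.0 (shut) to 1.0 (fully open); "finger_force": force on a finger pad.
Only numpy, scipy, OpenCV 4.12 (cv2) and the standard library are available. Lean on these libraries where they do the work, as an engineer would, in place of code of your own. Each camera call takes 0.05 s, during which the arm holds its last target. There are 200 camera calls.

## Working session

There is one attempt and no reset: what is moved stays moved. The work goes in short steps, Python scripts to look and compute and a tool call to move; the robot and the scene stay as the last step left them, time stands still between calls to the robot, and variables do not carry over. Pictures are saved under pics/ and viewed, at most 10 in all, crops included, and the job is handed in when it is done.

Besides the shell and the picture viewer there is one more tool, called in YAML: its name, and indented under it one key for each argument. play_rows: Moves the arm, as the interface text tells. Its arguments: {"type":"object","properties":{"rows":{"type":"array","items":{"type":"array","items":{"type":"number"}}},"squeeze":{"type":"number"}},"required":["rows"]}

```bash
mkdir -p pics; python3 - <<'E'
from plant import bot
import cv2,numpy as np
for n in("top","side"):
    p,d=bot.read_camera(n); cv2.imwrite(f"pics/{n}0.png",p[:,:,::-1]); np.save(f"{n}0.npy",d)
    i=bot.camera_info(n); print(n,np.round(i["K"],1).tolist(),np.round(i["extrinsics"],3).tolist())
o=bot.get_obs();print(o["clock"],o["eef_pos"],o["eef_rot"])
E
```

```text
top [[495.3, 0.0, 318.5], [0.0, 495.3, 196.8], [0.0, 0.0, 1.0]] [[-0.003, -1.0, 0.002, 0.022], [-0.985, 0.003, -0.174, 0.519], [0.174, -0.002, -0.985, 1.568], [0.0, 0.0, 0.0, 1.0]]
side [[439.1, 0.0, 325.2], [0.0, 439.1, 192.9], [0.0, 0.0, 1.0]] [[0.9, -0.436, 0.021, -0.463], [-0.296, -0.644, -0.705, 0.209], [0.321, 0.629, -0.709, 1.056], [0.0, 0.0, 0.0, 1.0]]
0.1 [0.2787105  0.55880241 0.23030935] [-7.20265581e-01 -3.05724170e+00  2.57010739e-03]
```

View pics/top0.png

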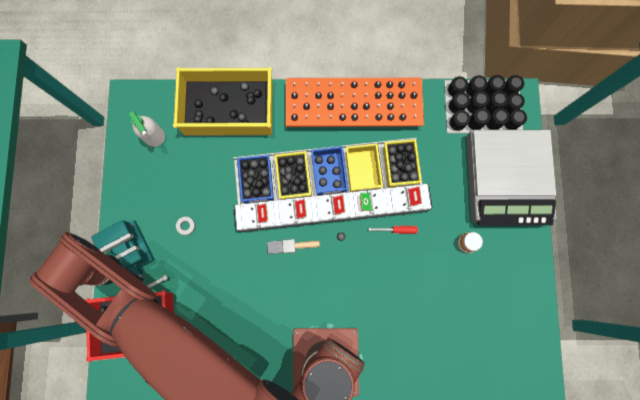

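View pics/side0.png

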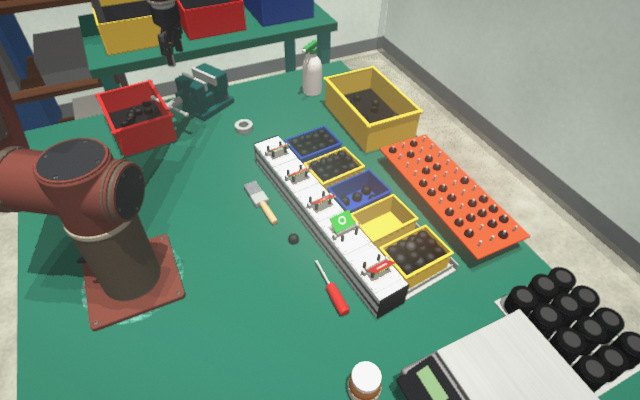

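Top view, bins left to right: blue full (255,178), yellow full (293,174), blue with a few (329,171), yellow empty (364,166), yellow full (403,162). The tags in front of them read red, red, red, green (366,201), red. So tags 1, 2 and 5 must go to green and tag 4 to red, while tag 3 stays as it is. The brush, bush and pick lie in front of the rail. Next is an enlarged crop for the rail pose.

```bash
python3 - <<'E'
import cv2
p=cv2.imread("pics/top0.png")[130:250,225:441]
p=cv2.resize(p,None,fx=3.7,fy=3.7,interpolation=cv2.INTER_CUBIC); cv2.imwrite("pics/crop0.png",p)
E
```

```text
(no output)
```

View pics/crop0.png

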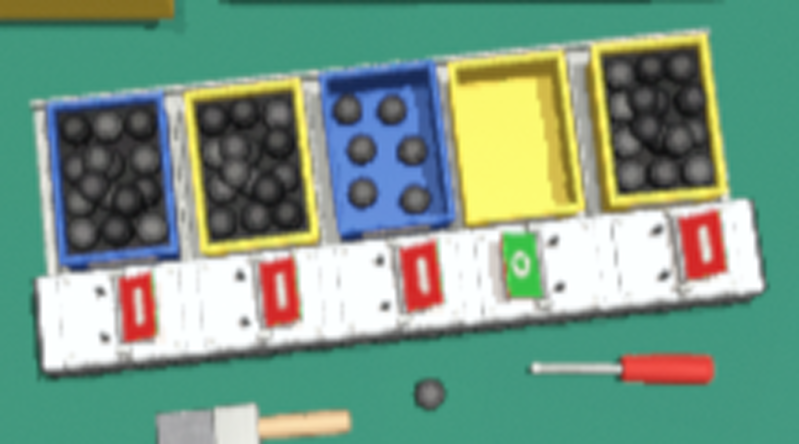

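```bash
cat > h.py <<'E'
import numpy as np
from plant import bot
from scipy.spatial.transform import Rotation as R
def bp(n,uv,z):
    i=bot.camera_info(n);K=np.array(i["K"]);E=np.array(i["extrinsics"])
    r=E[:3,:3].T@np.linalg.inv(K)@[*uv,1]; c=-E[:3,:3].T@E[:3,3]
    return c+r*(z-c[2])/r[2]
E
python3 - <<'E'
from h import *
f=lambda u,v:(225+(u+.5)/3.7-.5,130+(v+.5)/3.7-.5)
P=np.array([bp("top",f(*q),.077)[:2] for q in[(36,277),(750,200),(763,288),(44,371)]])
M=np.array([[40,310],[40,-310],[-40,-310],[-40,310]])/1e3
c=P.mean(0);H=M.T@(P-c);th=np.arctan2(H[0,1]-H[1,0],H[0,0]+H[1,1])
r=np.array([[np.cos(th),-np.sin(th)],[np.sin(th),np.cos(th)]])
print(c,np.degrees(th),np.linalg.norm(P-np.roll(P,-1,0),axis=1),P-(c+M@r.T))
# tag panel centres in carrier frame (z~.105)
for q in[(138,307),(280,291),(421,276),(521,265),(702,245)]: print(np.round(r.T@(bp("top",f(*q),.107)[:2]-c),4))
for y in(.24,.12,0,-.12,-.24):print(np.round(c+r@[0,y],4))
o=bot.get_obs();print(o["qpos"],R.from_rotvec(o["eef_rot"]).as_matrix().round(3))
E
```

```text
[ 0.48290991 -0.02490817] 6.273444370042001 [0.62064252 0.07762637 0.62011613 0.08165668] [[ 7.86241695e-04  2.91397362e-04]
 [-1.11802107e-03 -5.61138923e-04]
 [ 1.18885341e-03  1.90607919e-04]
 [-8.57074031e-04  7.91336417e-05]]
[0.0004 0.2226]
[0.0005 0.1024]
[-0.0001 -0.0172]
[-0.0002 -0.1022]
[-0.0004 -0.2568]
[0.4567 0.2137]
[0.4698 0.0944]
[ 0.4829 -0.0249]
[ 0.496  -0.1442]
[ 0.5091 -0.2635]
[ 9.81912914e-01  2.21138576e-01  1.52750553e+00  3.75154778e-05
  1.39470933e+00 -1.26141795e-01] [[-0.895  0.446 -0.001]
 [ 0.446  0.895 -0.001]
 [ 0.    -0.002 -1.   ]]
```

play_rows:
  rows:
    - [0,0,-0.191,0.154,-0.339,-0.02,0]
    - [0,0,-0.191,0.154,-0.339,-0.02,0]
    - [0,0,-0.191,0.154,-0.339,-0.02,0]
    - [0,0,-0.191,0.154,-0.339,-0.02,0]
    - [0,0,-0.191,0.154,-0.339,-0.02,0]
    - [0,0,-0.191,0.154,-0.339,-0.02,0]
    - [0,0,-0.191,0.154,-0.339,-0.02,0]
    - [0,0,-0.191,0.154,-0.339,-0.02,0]
    - [0,0,-0.191,0.154,-0.339,-0.02,0]
    - [0,0,-0.191,0.154,-0.339,-0.02,0]
    - [0,0,0,0,0,0,0]
    - [0,0,0,0,0,0,0]

```text
clock: 1.6
eef_pos: [0.4635, 0.1526, 0.2069]
eef_rot: [-2.098, -2.337, 0.001]
contact_force: [0.5, 0.4, 1.3]
finger_gap: -0.002
finger_force: 0.0
```

play_rows:
  rows:
    - [0.249,0.027,0,0,0,0,0]
    - [0.249,0.027,0,0,0,0,0]
    - [0.249,0.027,0,0,0,0,0]
    - [0.249,0.027,0,0,0,0,0]
    - [0,0,0,0,0,0,0]
    - [0,0,0,0,0,0,0]

```text
clock: 2.35
eef_pos: [0.4637, 0.1532, 0.2074]
eef_rot: [-1.81, -2.019, -0.484]
contact_force: [0.6, 0.7, -0.8]
finger_gap: -0.004
finger_force: 0.0
```

```bash
cat >> h.py <<'E'
th=np.radians(6.27);C=np.array([.4829,-.0249,0]);W=R.from_euler('z',th)
def go(y,z,tilt,x=0,o=None):
    "shift and turn (in row units, total) to carrier point x,y,z with tilt deg about carrier x"
    o=o or bot.get_obs()
    T=W.apply([x,y,z])+C
    Rt=R.from_euler('x',tilt,degrees=True)
    Z=W.as_matrix()@Rt.as_matrix()@np.array([[0,1,0],[1,0,0],[0,0,-1]]).T
    dr=(R.from_matrix(Z)*R.from_rotvec(o["eef_rot"]).inv()).as_rotvec()
    print("turn",(np.degrees(dr)/30).round(3),"shift",((T-o["eef_pos"])/.12).round(3))
E
python3 - <<'E'
from h import *
go(.24-.062,.104,30)
o=bot.get_obs();print(o["clock"],o["eef_pos"],o["qpos"].round(2),o["contact_force"].round(1),o["finger_gap"])
p,d=bot.read_camera("side");import cv2;cv2.imwrite("pics/s1.png",cv2.resize(p[100:320,180:460,::-1],None,fx=2.5,fy=2.5))
E
```

```text
turn [ 0.002 -0.     0.   ] shift [-0.002 -0.009 -0.862]
2.35 [0.46366339 0.15315348 0.20739755] [-0.19 -0.06  1.96  0.5   1.43 -0.42] [ 0.6  0.7 -0.8] -0.004270162938707665
```

View pics/s1.png

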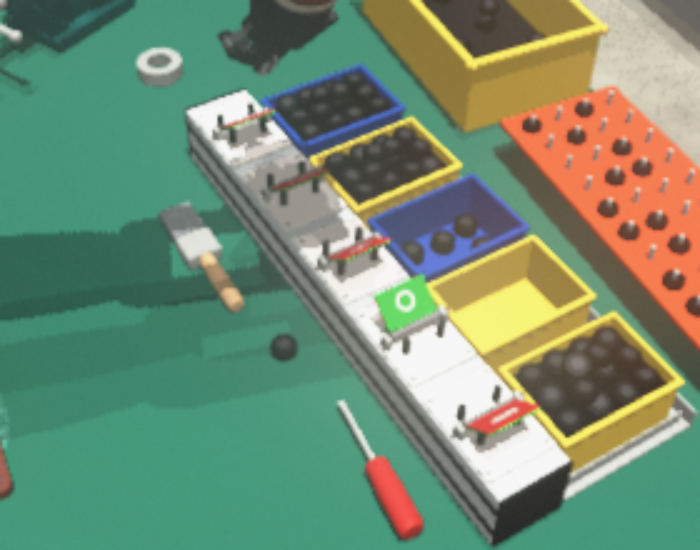

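Gripper tip sits above the rail beside tag 1 (crop ≈270,65); all the tags are as they were. I'll descend and push tag 1.

play_rows:
  rows:
    - [0,0,0,0,-0.005,-0.29,0]
    - [0,0,0,0,-0.005,-0.29,0]
    - [0,0,0,0,0,-0.28,0]
    - [0,0,0,0,0,0,0]
    - [0,0,0,-0.008,0.075,0,0]
    - [0,0,0,-0.008,0.075,0,0]
    - [0,0,0,-0.008,0.075,0,0]
    - [0,0,0,0,0,0,0]

```text
clock: 3.4
eef_pos: [0.461, 0.179, 0.1047]
eef_rot: [-1.809, -2.019, -0.486]
contact_force: [0.3, 0.1, 0.1]
finger_gap: -0.003
finger_force: 0.0
```

play_rows:
  rows:
    - [0,0,0,-0.006,0.056,0.033,0]
    - [0,0,0,-0.006,0.056,0.033,0]
    - [0,0,0,-0.006,0.056,0.033,0]
    - [0,0,0,-0.006,0.056,0.033,0]
    - [0,0,0,-0.005,0.042,0.01,0]
    - [0,0,0,-0.005,0.042,0.01,0]
    - [0,0,0,0,0,0,0]
    - [0,0,0,0,0,0,0]

```text
clock: 4.4
eef_pos: [0.4568, 0.2152, 0.1222]
eef_rot: [-1.81, -2.017, -0.486]
contact_force: [0.5, -0.3, -0.0]
finger_gap: -0.0
finger_force: 0.0
```

play_rows:
  rows:
    - [0,0,0,0,0,0.2,0]
    - [0,0,0,0,0,0.25,0]
    - [0,0,0,0,0,0.25,0]
    - [0,0,0,0,0,0,0]

```text
clock: 4.9
eef_pos: [0.4586, 0.215, 0.2088]
eef_rot: [-1.811, -2.02, -0.491]
contact_force: [-1.0, 0.1, -0.3]
finger_gap: -0.002
finger_force: 0.0
```

```bash
python3 - <<'E'
from h import *
go(.12-.062,.2,30);go(.12-.062,.104,30)
p,d=bot.read_camera("side");import cv2;cv2.imwrite("pics/s2.png",cv2.resize(p[100:320,180:460,::-1],None,fx=2.5,fy=2.5))
E
```

```text
turn [-0.002  0.01   0.004] shift [ 0.149 -1.519 -0.073]
turn [-0.002  0.01   0.004] shift [ 0.149 -1.519 -0.873]
```

View pics/s2.png

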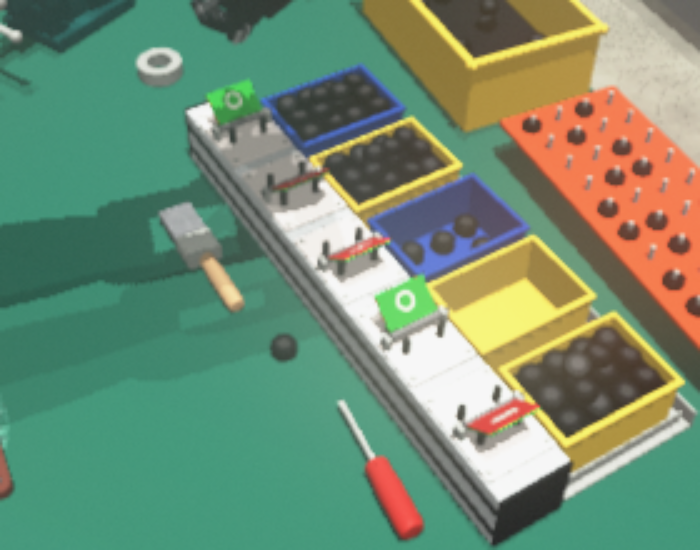

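Tag 1 is now green up (crop 232,100). Tag 2 gets the same push, then the arm moves over to tag 5.

play_rows:
  rows:
    - [0,0,0,0.037,-0.38,0,0]
    - [0,0,0,0.037,-0.38,0,0]
    - [0,0,0,0.037,-0.38,0,0]
    - [0,0,0,0.037,-0.38,0,0]
    - [0,0,0,0,0,0,0]
    - [0,0,0,0,0,-0.29,0]
    - [0,0,0,0,0,-0.29,0]
    - [0,0,0,0,0,-0.29,0]
    - [0,0,0,0,0,0,0]

```text
clock: 6.08
eef_pos: [0.4715, 0.0348, 0.0989]
eef_rot: [-1.806, -2.011, -0.481]
contact_force: [-0.4, -0.1, 0.7]
finger_gap: -0.002
finger_force: 0.0
```

play_rows:
  rows:
    - [0,0,0,-0.008,0.075,0,0]
    - [0,0,0,-0.008,0.075,0,0]
    - [0,0,0,-0.008,0.075,0,0]
    - [0,0,0,-0.006,0.056,0.033,0]
    - [0,0,0,-0.006,0.056,0.033,0]
    - [0,0,0,-0.006,0.056,0.033,0]
    - [0,0,0,-0.006,0.056,0.033,0]
    - [0,0,0,-0.005,0.042,0.01,0]
    - [0,0,0,-0.005,0.042,0.01,0]
    - [0,0,0,0,0,0,0]
    - [0,0,0,0,0,0,0]

```text
clock: 7.45
eef_pos: [0.4676, 0.0967, 0.1201]
eef_rot: [-1.81, -2.017, -0.486]
contact_force: [0.6, 0.1, -0.2]
finger_gap: -0.001
finger_force: 0.0
```

play_rows:
  rows:
    - [0,0,0,0,0,0.2,0]
    - [0,0,0,0,0,0.25,0]
    - [0,0,0,0,0,0.25,0]
    - [0,0,0,0.043,-0.39,0,0]
    - [0,0,0,0.043,-0.39,0,0]
    - [0,0,0,0.043,-0.39,0,0]
    - [0,0,0,0.043,-0.39,0,0]
    - [0,0,0,0.043,-0.39,0,0]
    - [0,0,0,0.043,-0.39,0,0]
    - [0,0,0,0.043,-0.39,0,0]
    - [0,0,0,0.043,-0.39,0,0]
    - [0,0,0,0.043,-0.39,0,0]

```text
clock: 8.95
eef_pos: [0.514, -0.3262, 0.2038]
eef_rot: [-1.81, -2.016, -0.486]
contact_force: [-0.1, -0.2, 0.8]
finger_gap: 0.001
finger_force: 0.0
```

play_rows:
  rows:
    - [0,0,0,0,0,0,0]
    - [0,0,0,0,0,0,0]

```text
clock: 9.2
eef_pos: [0.5138, -0.3242, 0.2036]
eef_rot: [-1.81, -2.015, -0.487]
contact_force: [0.1, -0.2, -0.2]
finger_gap: -0.004
finger_force: 0.0
```

```bash
python3 - <<'E'
from h import *
go(-.24-.062,.104,30);print(bot.get_obs()["qpos"].round(2))
p,d=bot.read_camera("side");import cv2;cv2.imwrite("pics/s3.png",cv2.resize(p[100:320,180:460,::-1],None,fx=2.5,fy=2.5))
E
```

```text
turn [-0.004 -0.002  0.004] shift [ 0.017 -0.008 -0.83 ]
[-0.85  0.51  1.3   0.3   1.77 -0.97]
```

View pics/s3.png

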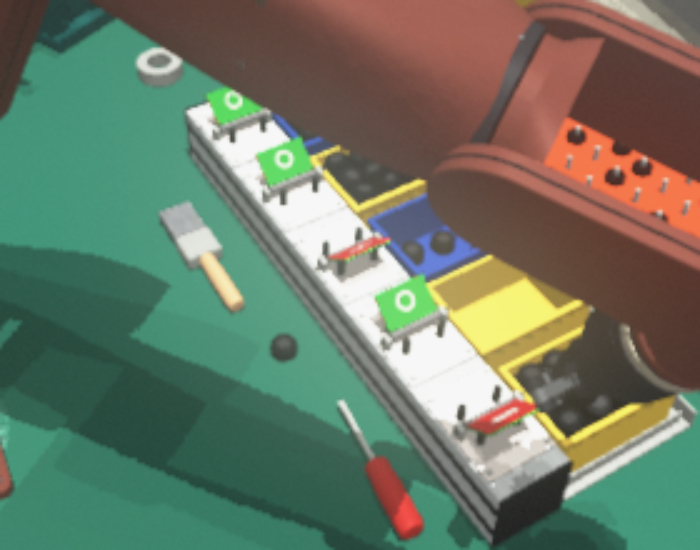

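Tags 1 and 2 are green up (crop 232,100 and 284,160), and the tip is right of tag 5. I'll push tag 5, rise, then swing the tilt over towards tag 4.

play_rows:
  rows:
    - [0,0,0,0.005,-0.003,-0.28,0]
    - [0,0,0,0.005,-0.003,-0.28,0]
    - [0,0,0,0.005,0,-0.27,0]
    - [0,0,0,0,0,0,0]

```text
clock: 9.75
eef_pos: [0.5146, -0.3223, 0.1023]
eef_rot: [-1.805, -2.013, -0.486]
contact_force: [0.0, 0.7, 0.6]
finger_gap: -0.001
finger_force: 0.0
```

play_rows:
  rows:
    - [0,0,0,-0.008,0.075,0,0]
    - [0,0,0,-0.008,0.075,0,0]
    - [0,0,0,-0.008,0.075,0,0]
    - [0,0,0,-0.006,0.056,0.033,0]
    - [0,0,0,-0.006,0.056,0.033,0]
    - [0,0,0,-0.006,0.056,0.033,0]
    - [0,0,0,-0.006,0.056,0.033,0]
    - [0,0,0,-0.005,0.042,0.01,0]
    - [0,0,0,-0.005,0.042,0.01,0]
    - [0,0,0,0,0,0,0]
    - [0,0,0,0,0,0,0]

```text
clock: 11.12
eef_pos: [0.5089, -0.2613, 0.1227]
eef_rot: [-1.81, -2.017, -0.486]
contact_force: [-0.5, 0.4, -0.2]
finger_gap: -0.0
finger_force: 0.0
```

play_rows:
  rows:
    - [0,0,0,0,0,0.2,0]
    - [0,0,0,0,0,0.25,0]
    - [0,0,0,0,0,0.3,0]
    - [-0.284,-0.031,0,-0.023,0.211,0,0]
    - [-0.284,-0.031,0,-0.023,0.211,0,0]
    - [-0.284,-0.031,0,-0.023,0.211,0,0]
    - [-0.284,-0.031,0,-0.023,0.211,0,0]
    - [-0.284,-0.031,0,-0.023,0.211,0,0]
    - [-0.284,-0.031,0,-0.023,0.211,0,0]
    - [-0.284,-0.031,0,-0.023,0.211,0,0]
    - [0,0,0,0,0,0,0]
    - [0,0,0,0,0,0,0]

```text
clock: 12.62
eef_pos: [0.4902, -0.0838, 0.2142]
eef_rot: [1.811, 2.018, -0.481]
contact_force: [-0.4, -0.6, 0.3]
finger_gap: -0.001
finger_force: 0.0
```

```bash
python3 - <<'E'
from h import *
go(-.06,.104,-30);print(bot.get_obs()["qpos"].round(2))
p,d=bot.read_camera("side");import cv2;cv2.imwrite("pics/s4.png",cv2.resize(p[100:320,180:460,::-1],None,fx=2.5,fy=2.5))
E
```

```text
turn [-0.004  0.004  0.002] shift [-0.006 -0.006 -0.918]
[ 0.01 -0.08  1.96 -0.55  1.25  0.07]
```

View pics/s4.png

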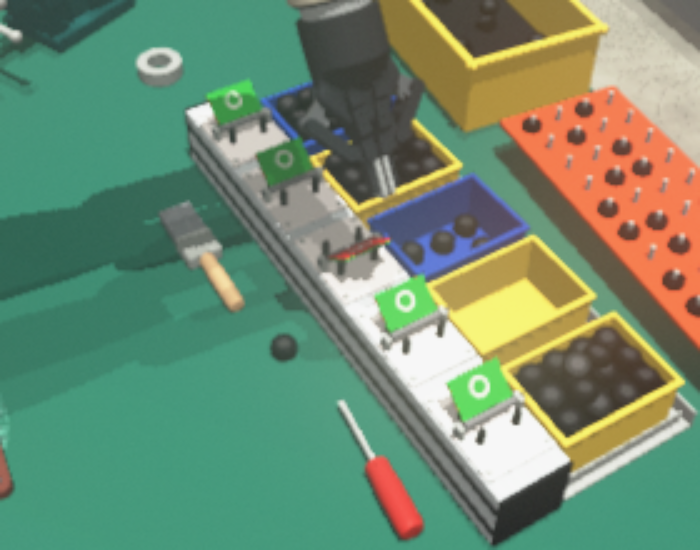

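Tag 5 is green up (crop 480,388) and the tip is above the gap between tags 3 and 4. I'll descend in the middle of the gap and push tag 4 to the right.

play_rows:
  rows:
    - [0,0,0,0,-0.056,-0.2,0]
    - [0,0,0,0,0,-0.25,0]
    - [0,0,0,0,0,-0.25,0]
    - [0,0,0,0,0,-0.21,0]
    - [0,0,0,0,0,0,0]

```text
clock: 13.3
eef_pos: [0.4881, -0.0927, 0.1023]
eef_rot: [1.816, 2.017, -0.488]
contact_force: [0.6, -0.6, 0.1]
finger_gap: 0.001
finger_force: 0.0
```

play_rows:
  rows:
    - [0,0,0,0.009,-0.079,0,0]
    - [0,0,0,0.009,-0.079,0,0]
    - [0,0,0,0.006,-0.056,0.033,0]
    - [0,0,0,0.006,-0.056,0.033,0]
    - [0,0,0,0.006,-0.056,0.033,0]
    - [0,0,0,0.006,-0.056,0.033,0]
    - [0,0,0,0.005,-0.042,0.01,0]
    - [0,0,0,0.005,-0.042,0.01,0]
    - [0,0,0,0,0,0,0]
    - [0,0,0,0,0,0,0]

```text
clock: 14.55
eef_pos: [0.4957, -0.1465, 0.1217]
eef_rot: [1.811, 2.018, -0.484]
contact_force: [-0.3, 1.4, 0.0]
finger_gap: -0.002
finger_force: 0.0
```

play_rows:
  rows:
    - [0,0,0,0,0,0.2,0]
    - [0,0,0,0,0,0.3,0]
    - [0,0,0,0,0,0.4,0]
    - [0,0,0,0,0.3,0.4,0]
    - [0,0,0,0,0.4,0,0]
    - [0,0,0,0,0.4,0,0]
    - [0,0,0,0,0,0,0]
    - [0,0,0,0,0,0,0]

```text
clock: 15.55
eef_pos: [0.4958, -0.0146, 0.2776]
eef_rot: [1.81, 2.019, -0.484]
contact_force: [0.1, -0.1, -0.4]
finger_gap: -0.001
finger_force: 0.0
```

```bash
python3 - <<'E'
from h import *
p,d=bot.read_camera("side");import cv2;cv2.imwrite("pics/s5.png",cv2.resize(p[100:320,180:460,::-1],None,fx=2.5,fy=2.5))
E
```

```text
(no output)
```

View pics/s5.png

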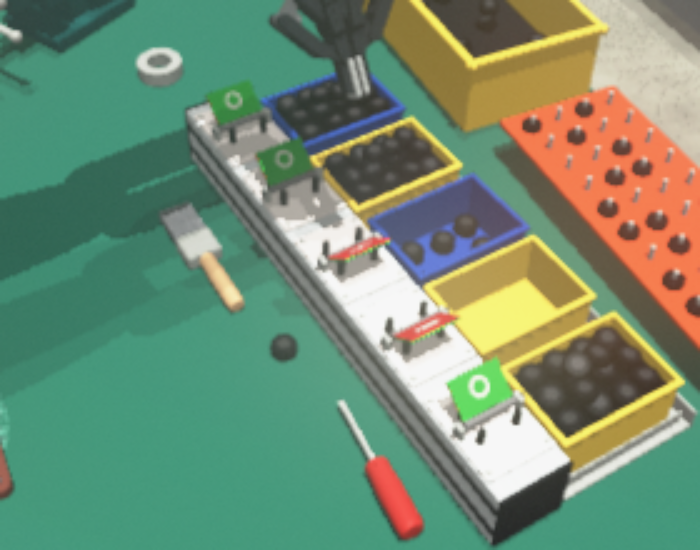

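The tags now read green, green, red, red, green from left to right, which matches the bins. Nothing else has moved, and the arm is clear of everything.

```bash
python3 -c "
from plant import bot
print(bot.finish_job())"
```

```text
the job is handed in; nothing more can be done
None
```

I pushed tags 1, 2, 4 and 5 (numbered from the robot's left) over and left tag 3 alone: the last picture shows the three full bins green up and the other two red up, with nothing else moved, and I handed the job in at about 16 s.

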